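# Burnish a leather coaster on the crank turntable and park it at the pointer

## Robot

A 7-joint arm with a two-finger parallel gripper is mounted at the origin on the work surface. World frame = base frame: x ahead of the robot, y to its left, z up, the work surface at z = 0. Lengths are in m, angles in rad, forces in N, time in s.
With the tool pointing down it reaches from about 0.4 to 0.85 m from the base axis. Payload 4.5 kg.
Tool frame: the origin (TCP) lies where the fingers leave the gripper's body, on its centre line; the fingertips stand 64 mm ahead of it and the grasp point (between the pads) lies 45 mm ahead of it; z points along the fingers, y is the direction in which the jaws open and shut (so a half turn about z gives the same grasp; the last joint's range is limited). The gripper opens to 88 mm and grips with 3 to 60 N. Pads are 18 mm wide; open, the fingers measure 123 mm over their backs; the gripper's body (75 mm by 187 mm) begins 45 mm behind the grasp point.
Start: joints at [1.291, 0.689, -0.195, 1.565, 0.157, 0.902, -0.215], TCP at [0.193, -0.594, 0.303] pointing down, gripper open.
Joint ranges: [-3.01, 3.01], [-0.46, 2.08], [-1.47, 1.51], [0.13, 2.56], [-1, 4.14], [0.04, 2.09], [-2.66, 2.66]. Speed limits (rad/s): [2.57, 2.57, 3.14, 3.14, 3.14, 3.14, 3.14].

## Interface

Orientations are given as a unit quaternion [x, y, z, w].
In Python, from plant import monitor, snapshot, workorder, finder gives the robot as it stands.
- The arm moves only by the tool carry_out, never from a script. Its argument "motion" is one flat list of numbers, 6 for each row, row after row: the shift along the tool's x, y, z in cm, then the turn, a rotation vector about the tool's x, y, z in rad. In form: [x, y, z, rx, ry, rz, x, y, z, rx, ry, rz, ...]. A call has 1 to 8 rows; each row shifts and turns the commanded pose from where the row before left it, along the tool's axes as they then stand; what a row does not reach is not made up. A row lasts 1/8 s, in which the tool goes at most 62.5 mm and 10.7 degrees, less where a joint would pass 70% of its speed; a pose out of reach is approached as far as the arm can. A call with a gripper value outside its range is refused whole. "hand" is the finger opening in cm, from 0 to 8.81, set as the call begins (left out, the last holds). The fingers move at their own pace and stop on an object; "grip_force" is the grip in N (left out, the last holds). Time passes only in rows, so rows that do not move let the fingers close. It gives the time, the measured TCP pose, the force and the opening at its end, in the units of the state.
- monitor.get_state(): the state, without advancing time (a new reading comes with each control period).
- snapshot(name): name is "scene" or "top" or "wrist"; returns a dict with "frame" (480x640x3 uint8, red, green, blue), "range_z" (480x640 float32, m along the optical axis (not along the pixel's ray), 0 where there is no reading), "fx", "fy", "cx", "cy" (pixels), "rvec" (rotation vector, rad) and "tvec" (3), from world to camera coordinates, as OpenCV has them; the wrist camera has in their place "hand_eye" (4x4, takes a point from camera to tool coordinates, whose origin is the TCP and whose axes are the flange's). Camera axes: x right, y down, z forward; pixel columns grow to the right and rows downward; lengths in m; the calibration is good to about 2 mm. A picture is of the moment at which its call begins: read the wrist's pose just before it.
- workorder.finish_job(): hands the job in, once; it reports no verdict.
Trained networks look in a picture, given as the dict that the camera call returned (one of the last four; its "shot" number tells which), for a name from the list of things; names that differ only in an ending like _2 or _b are one class to them, and where a whole thing is asked for, a point or a joint stands for the part that bears it (a point fixed in the world has none). Each returns a list of dicts, best first, with "p" (0 to 1); they miss things now and then, are a little off and sometimes report something else, mostly with a low value. They report only what shows in the picture. A call takes as long as a camera call.
- finder.masks_of(picture, thing): "pixels" (480x640 bool, what is visible of it) and "extent" ([left, top, right, bottom] in pixels, round what is visible of it).
The state is a dict: "clock": time; "q": joint angles; "qd": joint speeds; "joint_torque": joint torques, N m; "tool_pos": TCP position; "eef_rot": TCP orientation; "contact_force": force on the tool from outside, world axes, zero at the start; "moment": the same for the moment, N m; "opening": opening from 0.0 (shut) to 1.0 (fully open).
Only numpy, scipy, OpenCV 4.12 (cv2) and the standard library are available. Lean on these libraries where they do the work, as an engineer would, in place of code of your own. Each camera call takes 0.05 s, during which the arm holds its last target. There are 200 camera calls.

## Task

Burnish the leather coaster under the slicker block: take the crank knob and bring the turntable's steel wheel up to 20 turns a minute, counter-clockwise seen from above, and keep it there, between 16 and 24, for 6 seconds without a break; never let the wheel go over 30. Then stop it with the lug on its rim in front of the fixed pointer, and let go with everything at rest. Work it by the crank alone: keep the gripper off the wheel and the leather, and leave the slicker in its frame and the things on the bench alone.

Things in the scene. Friction and masses are not known exactly. Their poses are not given: they have to be found in the camera images.
- wheel (a joint): angle of the heavy steel wheel of the burnishing turntable (rad, turns are counted on); grows counter-clockwise seen from above, 0 (and every multiple of 2 pi) when the lug is in front of the pointer; 20 turns a minute is 2.09 rad/s. Bearing and slicker drag on it with nominally 0.06 N m (0.03 to 0.11, differing from day to day) plus 0.012 N m per rad/s
- crank (a joint): angle of the crank relative to the wheel (rad, counter-clockwise from above). It sits on a greased slip hub that drives the wheel with 0.04 N m per rad/s it turns faster (and brakes it when slower): to keep the wheel at 2.09 rad/s it must turn at about 4.3 rad/s (3.5 to 5.6). At wheel + crank = 0 the crank arm points from the axis straight away from the pointer
- clamp (a point): top centre of the clamp disc on the wheel: steel wheel, 220 mm wide, 16 mm thick, top 64 mm above the table, with the leather coaster (170 mm wide, top at 82 mm), clamp disc (76 mm, top at 90 mm) and rim lug; one piece, nominally 4.2 kg, inertia 0.024 kg m2 (-10 to +40 percent); follows the crank with a time constant of about 0.5 s; this point is on the axis, 90 mm up; not to be touched
- knob_mid (a point): middle of the crank knob: upright dark wooden knob, 30 mm thick, 52 mm tall, on the end of the flat steel crank arm, 60 mm from the axis; spins freely on its pin, so the gripper need not turn with the crank. The point is on the knob's axis 152 mm above the table; knob from 122 to 174 mm, arm's top at 120 mm; nothing else on the turntable is above 125 mm
- axis (a point): point on the vertical axis of wheel and crank, 126 mm above the table; fixed within an episode. The stand under it is a grey plate of 300 x 260 x 24 mm; its x axis points from the pointer through the axis to the slicker on the far side
- pointer (a point): tip of the fixed steel pointer on a post beside the wheel, on the side nearer the robot; the tip is 115 mm from the axis, 92 mm above the table, and aims at the axis (along its own +x)
- lug (a point): dark steel lug on the wheel's rim, 20 x 30 x 24 mm, top 88 mm above the table; the point is on its centre line, 102 mm from the axis, 92 mm above the table: at the mark it is 13 mm from the pointer's tip
- slicker: slicker: small wooden block with a brass top, 34 x 34 x 20 mm, lying loose in an aluminium frame on the stand with 1.5 mm play; its weight (nominally 0.12 kg) rests on the leather coaster, 66 mm from the axis on the side away from the pointer, and rubs it as it turns; top 102 mm above the table; origin under its centre; stays where it is
- dye_jar: jar of edge dye, 48 mm wide and 60 mm tall, on the table to the left of the turntable; origin under its centre; to be left alone
- coasters: stack of finished round leather coasters, 100 mm wide and 30 mm tall, on the table to the right of the turntable; origin under its centre; to be left alone
- mallet: wooden mallet 260 mm long lying on the table, left; to be left alone
- awl: awl with a wooden handle, 150 mm long, lying on the table, right; to be left alone
- dapping: aluminium dapping block 140 x 35 x 18 mm lying on the table, right; to be left alone

How it is judged:
On the way, in this order (a step that is already met when the one before it is completed fails the run):
1. the wheel turns counter-clockwise at 16 to 24 turns a minute for 6 s without a break (velocity of joint wheel between 1.68 and 2.51 rad/s), for 6 s.
2. the wheel stands still with the lug in front of the pointer (velocity of joint wheel between -0.06 and 0.06 rad/s and y of lug in the frame of pointer between -0.014 and 0.014 m and horizontal distance between lug and pointer below 0.035 m), for 0.4 s.
At the end, for the whole second after the job is handed in: The lug is in front of the pointer, within 14 mm (0.14 rad) to either side, the wheel and the crank are at rest, and the robot has let go (all of step 2 and velocity of joint crank between -0.1 and 0.1 rad/s); the robot touches nothing.
It fails at once if the slicker is lifted or knocked out of its frame (distance of slicker from where it was at the start of the episode above 0.01 m).
It fails at once if the wheel goes over 30 turns a minute either way (velocity of joint wheel above 3.14 rad/s or velocity of joint wheel below -3.14 rad/s).
It fails at once if the gripper or arm touches the wheel, the coaster or the lug (contact force between any of the fingers, the arm and wheel_c0 above 1 N or contact force between any of the fingers, the arm and wheel_c1 above 1 N or contact force between any of the fingers, the arm and wheel_c2 above 1 N or contact force between any of the fingers, the arm and wheel_c3 above 1 N).
It fails at once if a thing on the bench is pushed away or tipped (distance of any of dye_jar, coasters, mallet, awl, dapping from where it was at the start of the episode above 0.03 m or angle between dye_jar's own z axis and vertical above 0.5 rad).
It also fails if it takes over 64 s, if anything falls off the work surface, if the arm or the gripper's body presses on something with over 40 N, if the wrist force passes 120 N, or if a joint passes its speed limit or range.

## Working session

There is one attempt and no reset: what is moved stays moved. The work goes in short steps, Python scripts to look and compute and a tool call to move; the robot and the scene stay as the last step left them, time stands still between calls to the robot, and variables do not carry over. Pictures are saved under pics/ and viewed, about 8 in all and at most 12, crops included, and the job is handed in when it is done.

Besides the shell and the picture viewer there is one more tool, called after "Call:" as name(argument=value, ...) on one line, values as JSON. carry_out: Moves the arm, as the interface text tells. Its arguments: {"type":"object","properties":{"motion":{"type":"array"},"hand":{"type":"number"},"grip_force":{"type":"number"}},"required":["motion"]}

```bash
mkdir -p pics; ls
cat > h.py <<'E'
import numpy as np, cv2
from plant import monitor, snapshot, workorder, finder
def pts(s,mask):
    v,u=np.nonzero(mask&(s['range_z']>0)); z=s['range_z'][v,u]
    c=np.c_[(u-s['cx'])/s['fx']*z,(v-s['cy'])/s['fy']*z,z]
    R=cv2.Rodrigues(np.array(s['rvec'],float))[0]
    return (c-np.array(s['tvec']).ravel())@R
def save(s,n): cv2.imwrite('pics/'+n,s['frame'][:,:,::-1])
E
python3 - <<'E'
from h import *
print(monitor.get_state())
for c in ('top','scene'):
    s=snapshot(c); save(s,c+'1.png')
    for t in ('knob_mid','clamp','lug','pointer','slicker','dye_jar','coasters'):
        for d in finder.masks_of(s,t)[:2]:
            p=pts(s,d['pixels'])
            if len(p): print(c,t,round(d['p'],2),d['extent'],len(p),np.median(p,0).round(4),p.min(0).round(3),p.max(0).round(3))
E
```

```text
pics
{'clock': 0.0, 'q': array([ 1.29077602,  0.68997431, -0.19452776,  1.56634571,  0.15728298,
        0.90245861, -0.21513021]), 'qd': array([ 3.50388780e-04, -9.24045174e-05, -6.91802062e-04, -7.96740795e-04,
       -1.76935997e-03,  8.83766911e-04,  7.90215669e-04]), 'joint_torque': array([-1.89992929e-04, -5.27570021e+01, -1.26637559e+00, -1.53428078e+01,
       -5.25164197e-02,  6.63689832e-03,  1.40551952e-04]), 'tool_pos': array([ 0.1927499 , -0.59400135,  0.30191584]), 'eef_rot': array([ 9.87710184e-01,  1.56293908e-01, -1.91507693e-04, -8.77254866e-04]), 'contact_force': array([0.69717556, 0.12274183, 0.47056019]), 'moment': array([0.03638073, 0.01220899, 0.02177388]), 'opening': 0.9973856083360781}
top knob_mid 0.45 [326.0, 240.9, 339.3, 251.7] 133 [ 0.5571 -0.0092  0.1733] [ 0.544 -0.024  0.117] [0.571 0.004 0.18 ]
top clamp 0.95 [308.4, 191.7, 394.4, 277.7] 5431 [ 0.587  -0.0612  0.0821] [ 0.488 -0.166  0.02 ] [0.714 0.054 0.18 ]
top lug 0.64 [305.2, 188.3, 390.6, 274.9] 5281 [ 0.587  -0.0618  0.0822] [ 0.492 -0.161  0.022] [0.705 0.055 0.18 ]
top lug 0.46 [507.4, 297.1
[... 1185 characters left out ...]
.9, 222.6, 367.1, 327.6] 7114 [ 0.6666 -0.0309  0.0564] [ 0.417 -0.24  -0.001] [0.799 0.135 0.178]
scene pointer 0.25 [359.4, 247.9, 377.5, 274.7] 393 [0.4952 0.1038 0.0381] [ 0.362  0.066 -0.001] [0.51  0.126 0.067]
scene slicker 0.51 [299.6, 262.3, 316.8, 274.5] 121 [ 0.6558 -0.0158  0.1031] [ 0.631 -0.038  0.099] [0.677 0.007 0.107]
scene dye_jar 0.82 [361.3, 250.6, 375.0, 274.9] 359 [0.4957 0.1049 0.0394] [0.46  0.08  0.002] [0.51  0.126 0.067]
scene coasters 0.9 [204.5, 293.4, 250.6, 330.1] 1137 [ 0.7947 -0.1822  0.0302] [ 0.694 -0.26  -0.004] [ 0.835 -0.138  0.036]
scene coasters 0.15 [246.4, 225.1, 368.8, 327.2] 7293 [ 0.6646 -0.0309  0.0563] [ 0.266 -0.256 -0.003] [0.799 0.137 0.178]
```

Run:
```python
from h import *
from scipy.optimize import least_squares
s=snapshot('top')
cv2.imwrite('pics/crop1.png',cv2.resize(s['frame'][150:320,265:435],None,fx=3.5,fy=3.5,interpolation=cv2.INTER_CUBIC)[:,:,::-1])
full=np.zeros((480,640),bool); full[150:320,265:435]=1
p=pts(s,full)
for lo,hi in((.058,.070),(.078,.086),(.088,.093),(.113,.123),(.168,.182),(.018,.028)):
    q=p[(p[:,2]>lo)&(p[:,2]<hi)]
    if len(q)<5: print(lo,len(q));continue
    h=cv2.convexHull(q[:,:2].astype(np.float32)); 
    (c,r)=cv2.minEnclosingCircle(h); print(lo,len(q),np.median(q[:,2]),'mec',np.round(c,4),round(r,4),'rect',cv2.minAreaRect(h), 'mean',q.mean(0).round(4))
```

```text
0.058 2184 0.0648322206076235 mec [ 0.563  -0.0117] 0.1639 rect ((0.5857590436935425, -0.01599206030368805), (0.23800566792488098, 0.29633328318595886), 4.627734661102295) mean [ 0.5727 -0.0397  0.0647]
0.078 2203 0.08291222657666959 mec [ 0.5881 -0.0402] 0.1432 rect ((0.5881285071372986, -0.040222376585006714), (0.19421087205410004, 0.21017663180828094), 85.2501220703125) mean [ 0.5922 -0.0621  0.0828]
0.088 402 0.09059263477415494 mec [ 0.595  -0.0491] 0.1443 rect ((0.5893120765686035, -0.05282456427812576), (0.23686674237251282, 0.18680225312709808), 3.439870595932007) mean [ 0.6087 -0.0635  0.0905]
0.113 136 0.12008490230157556 mec [ 0.5798 -0.0331] 0.0447 rect ((0.5833629369735718, -0.031952936202287674), (0.03874364495277405, 0.08659754693508148), 32.57743835449219) mean [ 0.584  -0.0388  0.1193]
0.168 126 0.17411740146097554 mec [ 0.5593 -0.0084] 0.0145 rect ((0.5594947934150696, -0.00837133452296257), (0.025021234527230263, 0.02731378749012947), 88.38136291503906) mean [ 0.5588 -0.0084  0.174 ]
0.018 4546 0.02486590672235 mec [ 0.6312 -0.0608] 0.244 rect ((0.6128750443458557, -0.07451868057250977), (0.3003382086753845, 0.48081281781196594), 36.858116149902344) mean [ 0.5915 -0.0558  0.0247]
```

View pics/crop1.png

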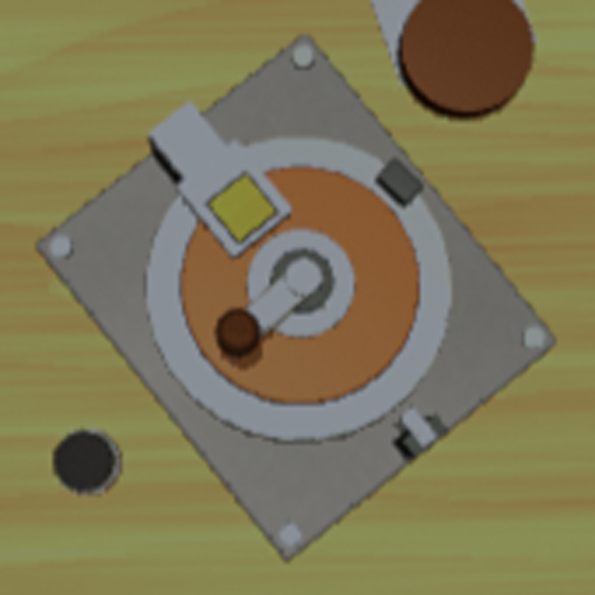

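```bash
cat >> h.py <<'E'
def ray(s,uv,z):
    R=cv2.Rodrigues(np.array(s['rvec'],float))[0]; t=np.array(s['tvec'],float).ravel()
    uv=np.atleast_2d(uv).astype(float)
    d=np.c_[(uv[:,0]-s['cx'])/s['fx'],(uv[:,1]-s['cy'])/s['fy'],np.ones(len(uv))]@R
    o=-R.T@t; return (o+d*((z-o[2])/d[:,2])[:,None])[:,:2]
E
python3 - <<'E'
from h import *
from scipy.optimize import least_squares
s=snapshot('top'); f=s['frame'].astype(int)
m=(f[:,:,0]-f[:,:,2]>50)&(f[:,:,1]<f[:,:,0]*.72)
full=np.zeros((480,640),bool); full[185:275,305:395]=1; m&=full
n,l,st,_=cv2.connectedComponentsWithStats(m.astype(np.uint8)); k=1+np.argmax(st[1:,4]); m=l==k
print(st[k])
h=cv2.convexHull(np.argwhere(m)[:,::-1].astype(np.float32))[:,0]
P=ray(s,h,.082)
r=least_squares(lambda a:np.hypot(P[:,0]-a[0],P[:,1]-a[1])-a[2],[.6,-.06,.085],loss='soft_l1',f_scale=.002); print(r.x,np.abs(r.fun).max())
A=r.x[:2]
g=lambda x,y:(265+(x+.5)/3.5-.5,150+(y+.5)/3.5-.5)
for n,uv,z in(('lug',(400,181),.088),('tip',(407,412),.092),('pback',(430,443),.092),('slk',(243,208),.102),('knob',(238,329),.174),('hub',(302,277),.12)):
    q=ray(s,g(*uv),z)[0]; d=q-A; print(n,q.round(4),np.hypot(*d).round(4),np.degrees(np.arctan2(d[1],d[0])).round(2))
cor=np.array([ray(s,g(*uv),.024)[0] for uv in((305,35),(555,340),(288,560),(38,243))]); print(cor.mean(0),cor)
st=monitor.get_state();print(st['clock'])
E
```

```text
[ 317  198   68   67 2137]
[ 0.59799587 -0.05446655  0.08293515] 0.0010971936650904929
lug [ 0.6691 -0.127 ] 0.1016 -45.55
tip [ 0.506  -0.1256] 0.1162 -142.28
pback [ 0.4841 -0.1408] 0.1429 -142.84
slk [ 0.6505 -0.0154] 0.0654 36.67
knob [ 0.5602 -0.0087] 0.0594 129.57
hub [ 0.5991 -0.054 ] 0.0012 23.73
[ 0.59852866 -0.0546366 ] [[ 0.79290533 -0.06697219]
 [ 0.55831501 -0.24498773]
 [ 0.40237853 -0.0425705 ]
 [ 0.64051575  0.13598401]]
0.9
```

Call:
carry_out(motion=[0,0,0,0,0,0.157,0,0,0,0,0,0.157,2.6,-4.2,0,0,0,0,2.6,-4.2,0,0,0,0,2.6,-4.2,0,0,0,0,2.6,-4.2,0,0,0,0,2.6,-4.2,0,0,0,0,2.6,-4.2,0,0,0,0], hand=8.8)

```text
clock: 1.9
tool_pos: [0.3499, -0.3412, 0.303]
eef_rot: [1.0, -0.0, 0.0, 0.0]
contact_force: [0.3, 0.3, -0.2]
opening: 0.998
```

Call:
carry_out(motion=[2.6,-4.2,0,0,0,0,2.6,-4.2,0,0,0,0,2.6,-4.2,0,0,0,0,2.6,-4.2,0,0,0,0,2.6,-4.2,0,0,0,0,2.6,-4.2,0,0,0,0,2.6,-4.2,0,0,0,0,0,0,0,0,0,0])

```text
clock: 2.9
tool_pos: [0.5331, -0.0436, 0.3028]
eef_rot: [1.0, 0.004, 0.001, -0.001]
contact_force: [-0.8, -1.3, 0.2]
opening: 1.004
```

Call:
carry_out(motion=[1.5,-2.0,0,0,0,0,1.4,-2.0,0,0,0,0,0,0,0,0,0,0,0,0,0,0,0,0])

```text
clock: 3.4
tool_pos: [0.5591, -0.0103, 0.3026]
eef_rot: [1.0, -0.001, -0.001, 0.001]
contact_force: [-0.8, -1.2, -1.3]
opening: 0.998
```

Run:
```python
from h import *
s=snapshot('top');a=monitor.get_state();print(a['clock'],a['tool_pos'],a['eef_rot'])
s=snapshot('wrist'); save(s,'w1.png'); print(s['hand_eye'])
d=finder.masks_of(s,'knob_mid')
for e in d[:2]:
    v,u=np.nonzero(e['pixels']&(s['range_z']>0));z=s['range_z'][v,u]
    c=np.c_[(u-s['cx'])/s['fx']*z,(v-s['cy'])/s['fy']*z,z,np.ones(len(z))]@np.array(s['hand_eye']).T
    c=c[:,:3]; t=c[c[:,2]<c[:,2].min()+.006]; print(e['p'],e['extent'],len(t),t.mean(0),t.min(0),t.max(0))
```

```text
3.45 [ 0.55916741 -0.01046376  0.3026681 ] [ 9.99998913e-01 -1.20799518e-03 -5.12024315e-04  6.72067410e-04]
[[-8.43222522e-04 -9.67059787e-01 -2.54547949e-01  6.49801699e-02]
 [ 9.99998963e-01 -1.11269427e-03  9.14641973e-04  2.67169329e-04]
 [-1.16774752e-03 -2.54546914e-01  9.67059722e-01 -8.22111680e-02]
 [ 0.00000000e+00  0.00000000e+00  0.00000000e+00  1.00000000e+00]]
0.57 [296.0, 218.8, 339.9, 268.3] 1207 [ 0.00297892 -0.00126371  0.12920147] [-0.01145559 -0.01466661  0.1265045 ] [0.01590662 0.01207994 0.13247182]
0.56 [251.3, 49.5, 481.8, 287.4] 1207 [ 0.00297892 -0.00126371  0.12920147] [-0.01145559 -0.01466661  0.1265045 ] [0.01590662 0.01207994 0.13247182]
```

View pics/w1.png

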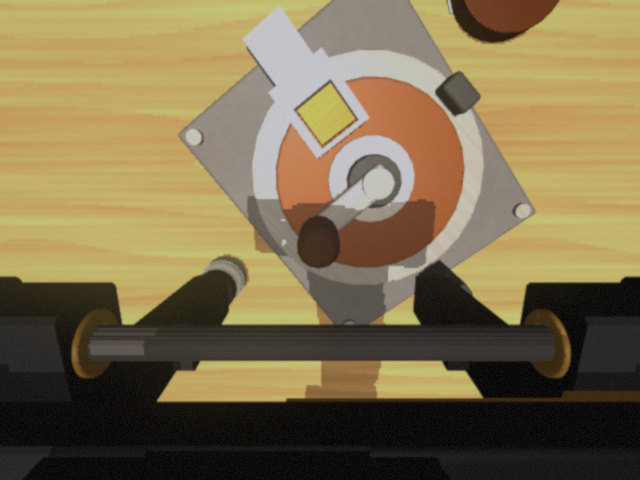

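Call:
carry_out(motion=[0.2,-0.1,4,0,0,0,0,0,4,0,0,0,0,0,2.4,0,0,0,0,0,0,0,0,0])

```text
clock: 4.05
tool_pos: [0.5607, -0.0083, 0.1973]
eef_rot: [1.0, -0.001, -0.002, 0.0]
contact_force: [-0.3, 0.2, -0.0]
opening: 0.997
```

Call:
carry_out(motion=[0,0,0,0,0,0,0,0,0,0,0,0,0,0,0,0,0,0,0,0,0,0,0,0,0,0,0,0,0,0,0,0,0,0,0,0], hand=2.0, grip_force=10)

```text
clock: 4.8
tool_pos: [0.5621, -0.0076, 0.1987]
eef_rot: [1.0, -0.0, 0.0, 0.0]
contact_force: [-0.3, -0.3, 0.7]
opening: 0.342
```

```bash
cat >> h.py <<'E'
A=np.array([.5983,-.0546]); PSI=np.radians(37.1)
def lug(s):
    """wheel angle (mod 2pi) from dark lug on rim"""
    H,W=480,640; f=s['frame'].astype(float).mean(2)
    best=[]
    R=cv2.Rodrigues(np.array(s['rvec'],float))[0]
    th=np.arange(-180,180,1.)
    rr=np.arange(.094,.111,.002)
    T,Q=np.meshgrid(np.radians(th),rr,indexing='ij')
    P=np.stack([A[0]+Q*np.cos(T),A[1]+Q*np.sin(T),0*Q+.088],-1).reshape(-1,3)
    uv=cv2.projectPoints(P,np.array(s['rvec'],float),np.array(s['tvec'],float),np.array([[s['fx'],0,s['cx']],[0,s['fy'],s['cy']],[0,0,1.]]),None)[0].reshape(-1,2).astype(np.float32)
    I=cv2.remap(f.astype(np.float32),uv[:,0].reshape(T.shape),uv[:,1].reshape(T.shape),cv2.INTER_LINEAR).mean(1)
    k=np.ones(17)/17; D=np.convolve(np.r_[I[-8:],I,I[:8]],k,'valid')
    w=(th+180-np.degrees(PSI)+180)%360-180
    D[0:0]=0
    i=np.argmin(D); j=np.argsort(D)
    # second-best away from the first
    far=np.abs((th-th[i]+180)%360-180)>25
    g=np.exp(-((((th-th[i]+180)%360)-180)/10)**2*0)*(np.abs((th-th[i]+180)%360-180)<14)*np.clip(np.median(I)-I,0,None)
    off=((th-th[i]+180)%360-180); a=w[i]+(g*off).sum()/g.sum()
    return np.radians(a),D[i],D[far].min(),np.degrees(np.radians(w[far][D[far].argmin()]))
E
python3 - <<'E'
from h import *
a=monitor.get_state();print(a['clock'],a['tool_pos'],a['opening']*8.81,a['contact_force'])
s=snapshot('top'); print(lug(s),np.linalg.norm(a['tool_pos'][:2]-A),np.arctan2(*(a['tool_pos'][:2]-A)[::-1]))
E
```

```text
4.8 [ 0.56205699 -0.00762872  0.19873761] 3.009729299479573 [-0.33114254 -0.31631228  0.72016206]
(np.float64(-1.2780483533113938), np.float64(34.88312665153952), np.float64(35.35337133968577), np.float64(-99.10000000000002)) 0.059328381718441056 2.2279783485553755
```

Run:
```python
from h import *
s=snapshot('top');t=snapshot('scene')
print(lug(t), monitor.get_state()['clock'])
a=cv2.resize(s['frame'][130:330,250:450],(400,400));b=cv2.resize(t['frame'][180:340,215:415],(500,400))
cv2.imwrite('pics/b.png',np.hstack([a,b])[:,:,::-1])
```

```text
(np.float64(-0.9253542430652076), np.float64(49.36900598862592), np.float64(58.601637671975524), np.float64(5.900000000000006)) 4.95
```

View pics/b.png

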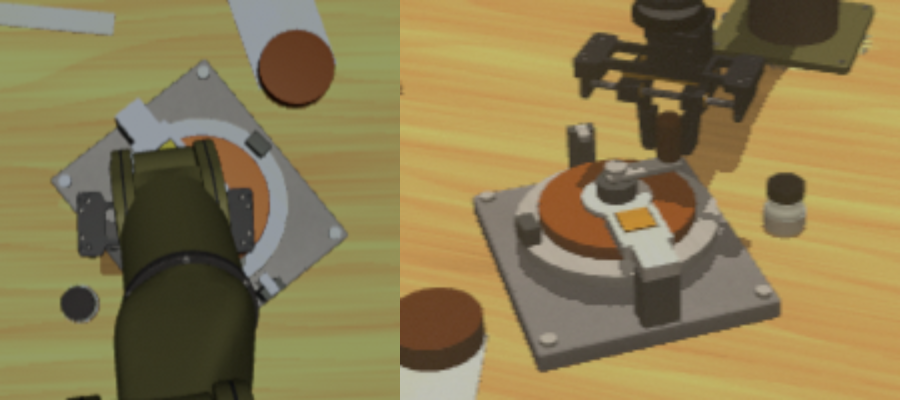

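```bash
cat >> h.py <<'E'
def lugd(cams=('top','scene')):
    out=[]
    for c in cams:
        s=snapshot(c); t=monitor.get_state()['clock']-.05
        p=pts(s,np.ones((480,640),bool)); d=p[:,:2]-A; r=np.hypot(*d.T); w=(np.arctan2(d[:,1],d[:,0])-PSI)%(2*np.pi)-np.pi  # 0 at pointer
        w=np.arctan2(np.sin(w),np.cos(w))
        m=(r>.09)&(r<.113)&(p[:,2]>.082)&(p[:,2]<.094)&(np.abs(w)<np.pi-.38)
        x=w[m]
        if len(x)<3: out.append((c,round(t,2),len(x)));continue
        n=[np.sum(np.abs(np.arctan2(np.sin(x-v),np.cos(x-v)))<.15) for v in x]; v=x[int(np.argmax(n))]
        e=np.arctan2(np.sin(x-v),np.cos(x-v)); k=np.abs(e)<.18
        out.append((c,round(t,3),len(x),int(k.sum()),round(float(v+(e[k].min()+e[k].max())/2),3),round(float(v+e[k].mean()),3)))
    return out
def rows(path,start):
    """relative rows (cm) in tool axes, from absolute XY path rounded to mm"""
    q=np.round(np.vstack([start,path])*1000); d=np.diff(q,axis=0)/10
    print('[' + ', '.join(f'{x:g}, {-y:g}, 0, 0, 0, 0' for x,y in d)+']')
E
python3 - <<'E'
from h import *
print(lugd(), monitor.get_state()['clock'])
E
```

```text
[('top', 4.95, 102, 102, 1.697, 1.696), ('scene', 5.0, 59, 54, 1.731, 1.745)] 5.05
```

```bash
cat >> h.py <<'E'
def circ(th0,steps,R=.0605):
    th=th0+np.cumsum(steps); return A+R*np.c_[np.cos(th),np.sin(th)],th[-1]
def plan(start,th0,steps,R=.0605):
    P,th=circ(th0,steps,R); full=P
    prev=np.array(start)
    for i in range(0,len(P),8):
        rows(P[i:i+8],prev); prev=np.round(P[min(i+7,len(P)-1)],3)
    print('end',prev,round(th,4))
E
python3 - <<'E'
from h import *
plan([.5617,-.007],2.226,[.1,.2,.3,.4,.5]+[.54]*11)
E
```

```text
[-0.5, 0.4, 0, 0, 0, 0, -0.8, 0.9, 0, 0, 0, 0, -0.8, 1.6, 0, 0, 0, 0, -0.3, 2.4, 0, 0, 0, 0, 1, 2.8, 0, 0, 0, 0, 2.4, 2.1, 0, 0, 0, 0, 3.2, 0.6, 0, 0, 0, 0, 3, -1.2, 0, 0, 0, 0]
[2, -2.5, 0, 0, 0, 0, 0.4, -3.2, 0, 0, 0, 0, -1.3, -3, 0, 0, 0, 0, -2.6, -1.8, 0, 0, 0, 0, -3.2, -0.3, 0, 0, 0, 0, -2.9, 1.5, 0, 0, 0, 0, -1.8, 2.7, 0, 0, 0, 0, 0, 3.2, 0, 0, 0, 0]
end [ 0.54  -0.069] 9.666
```

Call:
carry_out(motion=[-0.5,0.4,0,0,0,0,-0.8,0.9,0,0,0,0,-0.8,1.6,0,0,0,0,-0.3,2.4,0,0,0,0,1,2.8,0,0,0,0,2.4,2.1,0,0,0,0,3.2,0.6,0,0,0,0,3,-1.2,0,0,0,0])

```text
clock: 6.05
tool_pos: [0.6322, -0.1055, 0.1986]
eef_rot: [1.0, -0.002, -0.003, -0.0]
contact_force: [-4.9, 4.4, 6.2]
opening: 0.332
```

Run:
```python
from h import *
a=monitor.get_state();d=a['tool_pos'][:2]-A;print(a['clock'],a['tool_pos'],np.hypot(*d),np.arctan2(d[1],d[0])%6.2832,a['opening']*8.81,a['contact_force'],np.abs(a['qd']).max())
plan([0,0],2.226,[.1,.2,.3,.4,.5]+[.54]*3)
```

```text
6.05 [ 0.63218138 -0.10546014  0.19864985] 0.06111221148975048 5.300060731209185 2.922813930878889 [-4.92065552  4.35829547  6.22888586] 0.691459837689636
[55.7, 1.1, 0, 0, 0, 0, -0.8, 0.9, 0, 0, 0, 0, -0.8, 1.6, 0, 0, 0, 0, -0.3, 2.4, 0, 0, 0, 0, 1, 2.8, 0, 0, 0, 0, 2.4, 2.1, 0, 0, 0, 0, 3.2, 0.6, 0, 0, 0, 0, 3, -1.2, 0, 0, 0, 0]
end [ 0.634 -0.103] 5.346
```

Call:
carry_out(motion=[2,-2.5,0,0,0,0,0.4,-3.2,0,0,0,0,-1.3,-3,0,0,0,0,-2.6,-1.8,0,0,0,0,-3.2,-0.3,0,0,0,0,-2.9,1.5,0,0,0,0,-1.8,2.7,0,0,0,0,0,3.2,0,0,0,0])

```text
clock: 7.05
tool_pos: [0.5392, -0.0703, 0.1992]
eef_rot: [1.0, 0.0, 0.0, -0.0]
contact_force: [10.0, 3.1, -6.2]
opening: 0.337
```

Run:
```python
from h import *
a=monitor.get_state();d=a['tool_pos'][:2]-A;print(a['clock'],a['tool_pos'],np.hypot(*d),np.arctan2(d[1],d[0])%6.2832,a['opening']*8.81,a['contact_force'])
print(lugd(('scene',)))
plan([.540,-.069],9.666,[.54]*24)
```

```text
7.05 [ 0.53916526 -0.07031672  0.19920349] 0.061187682915382076 3.4013800156393135 2.965762516684165 [10.0292751   3.06769745 -6.18359412]
[('scene', 7.05, 62, 60, -2.357, -2.385)]
[1.5, 2.8, 0, 0, 0, 0, 2.8, 1.6, 0, 0, 0, 0, 3.3, -0, 0, 0, 0, 0, 2.7, -1.8, 0, 0, 0, 0, 1.5, -2.8, 0, 0, 0, 0, -0.3, -3.3, 0, 0, 0, 0, -1.8, -2.6, 0, 0, 0, 0, -3, -1.3, 0, 0, 0, 0]
[-3.2, 0.4, 0, 0, 0, 0, -2.5, 1.9, 0, 0, 0, 0, -1.2, 3, 0, 0, 0, 0, 0.6, 3.2, 0, 0, 0, 0, 2.1, 2.5, 0, 0, 0, 0, 3, 1, 0, 0, 0, 0, 3.2, -0.7, 0, 0, 0, 0, 2.3, -2.2, 0, 0, 0, 0]
[0.9, -3.1, 0, 0, 0, 0, -0.9, -3.1, 0, 0, 0, 0, -2.3, -2.3, 0, 0, 0, 0, -3.1, -0.7, 0, 0, 0, 0, -3.1, 1, 0, 0, 0, 0, -2.1, 2.5, 0, 0, 0, 0, -0.6, 3.1, 0, 0, 0, 0, 1.2, 3, 0, 0, 0, 0]
end [ 0.55 -0.09] 22.626
```

Call:
carry_out(motion=[1.5,2.8,0,0,0,0,2.8,1.6,0,0,0,0,3.3,0,0,0,0,0,2.7,-1.8,0,0,0,0,1.5,-2.8,0,0,0,0,-0.3,-3.3,0,0,0,0,-1.8,-2.6,0,0,0,0,-3,-1.3,0,0,0,0])

```text
clock: 8.1
tool_pos: [0.6067, 0.0047, 0.1989]
eef_rot: [1.0, 0.0, 0.001, -0.0]
contact_force: [1.0, -5.1, 1.6]
opening: 0.332
```

```bash
cat >> h.py <<'E'
def sim(w0,om0,seg,J,tc,k=.04,c=.012,dt=.001):
    """seg: list of (duration, crank world speed); returns angle list at seg ends"""
    w,o=w0,om0;out=[]
    for T,v in seg:
        for _ in range(int(round(T/dt))):
            dr=k*(v-o)-c*o
            if abs(o)<1e-4 and abs(dr)<tc: a=0;o=0
            else: a=(dr-tc*np.sign(o if abs(o)>1e-4 else dr))/J
            n=o+a*dt
            if o*n<0:n=0
            o=n;w+=o*dt
        out.append((w,o))
    return out
def seg(steps): return [(.125,s/.125) for s in steps]
E
python3 - <<'E'
from h import *
a=monitor.get_state();d=a['tool_pos'][:2]-A;print(a['clock'],np.hypot(*d),np.arctan2(d[1],d[0])%6.2832,a['contact_force'])
m=lugd(('scene',));print(m)
ss=seg([.1,.2,.3,.4,.5]+[.54]*11)
for J in(.022,.024,.028,.033):
  for tc in(.03,.045,.06,.08,.11):
    o=sim(1.70,0,ss+[(.05,0)]+seg([.54]*8),J,tc); print(J,tc,np.round(o[15],2),np.round(o[-1],2))
E
```

```text
8.1 0.05990392208855224 1.4298007478459636 [ 1.04856927 -5.06673901  1.64252965]
[('scene', 8.1, 53, 53, -0.353, -0.349)]
0.022 0.03 [5.13 2.69] [7.84 2.71]
0.022 0.045 [4.71 2.4 ] [7.12 2.42]
0.022 0.06 [4.29 2.12] [6.4  2.13]
0.022 0.08 [3.77 1.74] [5.47 1.75]
0.022 0.11 [3.03 1.17] [4.13 1.17]
0.024 0.03 [5.04 2.67] [7.74 2.7 ]
0.024 0.045 [4.63 2.38] [7.03 2.41]
0.024 0.06 [4.22 2.1 ] [6.32 2.12]
0.024 0.08 [3.71 1.72] [5.41 1.74]
0.024 0.11 [2.99 1.16] [4.09 1.16]
0.028 0.03 [4.86 2.62] [7.55 2.68]
0.028 0.045 [4.47 2.34] [6.85 2.39]
0.028 0.06 [4.08 2.06] [6.16 2.11]
0.028 0.08 [3.59 1.69] [5.28 1.72]
0.028 0.11 [2.91 1.13] [4.01 1.15]
0.033 0.03 [4.66 2.54] [7.3  2.65]
0.033 0.045 [4.29 2.27] [6.64 2.37]
0.033 0.06 [3.92 1.99] [5.97 2.08]
0.033 0.08 [3.47 1.63] [5.13 1.7 ]
0.033 0.11 [2.83 1.1 ] [3.91 1.13]
```

Run:
```python
from h import *
P,t=circ(9.666,[.54]*8); print(P[-1].round(3),t)
plan(P[-1].round(3),t,[.545]*24)
```

```text
[0.607 0.005] 13.986
[-3.2, 0.4, 0, 0, 0, 0, -2.6, 2, 0, 0, 0, 0, -1.1, 3, 0, 0, 0, 0, 0.6, 3.2, 0, 0, 0, 0, 2.2, 2.5, 0, 0, 0, 0, 3.1, 0.9, 0, 0, 0, 0, 3.1, -0.8, 0, 0, 0, 0, 2.3, -2.3, 0, 0, 0, 0]
[0.8, -3.2, 0, 0, 0, 0, -1, -3.1, 0, 0, 0, 0, -2.5, -2.1, 0, 0, 0, 0, -3.2, -0.6, 0, 0, 0, 0, -3, 1.2, 0, 0, 0, 0, -2, 2.6, 0, 0, 0, 0, -0.3, 3.3, 0, 0, 0, 0, 1.4, 2.9, 0, 0, 0, 0]
[2.7, 1.8, 0, 0, 0, 0, 3.2, 0.1, 0, 0, 0, 0, 2.9, -1.5, 0, 0, 0, 0, 1.6, -2.9, 0, 0, 0, 0, -0.1, -3.2, 0, 0, 0, 0, -1.7, -2.8, 0, 0, 0, 0, -3, -1.4, 0, 0, 0, 0, -3.2, 0.3, 0, 0, 0, 0]
end [0.577 0.002] 27.066
```

Call:
carry_out(motion=[-3.2,0.4,0,0,0,0,-2.6,2,0,0,0,0,-1.1,3,0,0,0,0,0.6,3.2,0,0,0,0,2.2,2.5,0,0,0,0,3.1,0.9,0,0,0,0,3.1,-0.8,0,0,0,0,2.3,-2.3,0,0,0,0])

```text
clock: 9.15
tool_pos: [0.6491, -0.0858, 0.1989]
eef_rot: [1.0, -0.002, -0.003, -0.0]
contact_force: [-9.3, 4.9, 10.3]
opening: 0.332
```

Call:
carry_out(motion=[0.8,-3.2,0,0,0,0,-1,-3.1,0,0,0,0,-2.5,-2.1,0,0,0,0,-3.2,-0.6,0,0,0,0,-3,1.2,0,0,0,0,-2,2.6,0,0,0,0,-0.3,3.3,0,0,0,0,1.4,2.9,0,0,0,0])

```text
clock: 10.15
tool_pos: [0.5518, -0.0957, 0.1993]
eef_rot: [1.0, -0.0, -0.0, -0.001]
contact_force: [7.1, 8.2, -4.5]
opening: 0.334
```

Call:
carry_out(motion=[2.7,1.8,0,0,0,0,3.2,0.1,0,0,0,0,2.9,-1.5,0,0,0,0,1.6,-2.9,0,0,0,0,-0.1,-3.2,0,0,0,0,-1.7,-2.8,0,0,0,0,-3,-1.4,0,0,0,0,-3.2,0.3,0,0,0,0])

```text
clock: 11.15
tool_pos: [0.5761, 0.0017, 0.199]
eef_rot: [1.0, 0.001, 0.0, -0.0]
contact_force: [5.2, -7.5, -3.3]
opening: 0.337
```

Run:
```python
from h import *
a=monitor.get_state();d=a['tool_pos'][:2]-A;print(a['clock'],np.hypot(*d),np.arctan2(d[1],d[0])%6.2832,a['contact_force'])
m=lugd(('scene',));print(m)
for J,tc in((.033,.06),(.028,.065),(.028,.06)):
    o=sim(5.93,2.05,[(.05,0)]+seg([.545]*24),J,tc); print(J,tc,np.round(o[-1],2),[round(x[1],2) for x in o[::4]])
plan([.577,.002],27.066,[.55]*48)
```

```text
11.15 0.060492839849258025 1.9464355198468501 [ 5.20542225 -7.4924044  -3.27634478]
[('scene', 11.15, 28, 28, -0.536, -0.526)]
0.033 0.06 [12.38  2.2 ] [np.float64(1.81), np.float64(2.02), np.float64(2.12), np.float64(2.16), np.float64(2.18), np.float64(2.19), np.float64(2.2)]
0.028 0.065 [12.15  2.1 ] [np.float64(1.76), np.float64(1.97), np.float64(2.05), np.float64(2.08), np.float64(2.1), np.float64(2.1), np.float64(2.1)]
0.028 0.06 [12.39  2.2 ] [np.float64(1.77), np.float64(2.03), np.float64(2.13), np.float64(2.17), np.float64(2.19), np.float64(2.2), np.float64(2.2)]
[-2.7, 2, 0, 0, 0, 0, -1.2, 3, 0, 0, 0, 0, 0.6, 3.2, 0, 0, 0, 0, 2.1, 2.5, 0, 0, 0, 0, 3.2, 1, 0, 0, 0, 0, 3.1, -0.8, 0, 0, 0, 0, 2.3, -2.3, 0, 0, 0, 0, 0.8, -3.2, 0, 0, 0, 0]
[-1.1, -3.2, 0, 0, 0, 0, -2.5, -2.1, 0, 0, 0, 0, -3.2, -0.4, 0, 0, 0, 0, -3.1, 1.3, 0, 0, 0, 0, -1.9, 2.6, 0, 0, 0, 0, -0.2, 3.3, 0, 0, 0, 0, 1.5, 2.9, 0, 0, 0, 0, 2.9, 1.7, 0, 0, 0, 0]
[3.2, -0, 0, 0, 0, 0, 2.8, -1.8, 0, 0, 0, 0, 1.5, -2.9, 0, 0, 0, 0, -0.3, -3.3, 0, 0, 0, 0, -2, -2.6, 0, 0, 0, 0, -3, -1.3, 0, 0, 0, 0, -3.3, 0.6, 0, 0, 0, 0, -2.4, 2.2, 0, 0, 0, 0]
[-1, 3.1, 0, 0, 0, 0, 0.8, 3.2, 0, 0, 0, 0, 2.4, 2.3, 0, 0, 0, 0, 3.2, 0.7, 0, 0, 0, 0, 3.1, -1.1, 0, 0, 0, 0, 2.1, -2.5, 0, 0, 0, 0, 0.4, -3.2, 0, 0, 0, 0, -1.3, -3.1, 0, 0, 0, 0]
[-2.7, -1.8, 0, 0, 0, 0, -3.2, -0.3, 0, 0, 0, 0, -3, 1.6, 0, 0, 0, 0, -1.6, 2.8, 0, 0, 0, 0, 0, 3.3, 0, 0, 0, 0, 1.8, 2.8, 0, 0, 0, 0, 3, 1.4, 0, 0, 0, 0, 3.2, -0.3, 0, 0, 0, 0]
[2.6, -2, 0, 0, 0, 0, 1.3, -3, 0, 0, 0, 0, -0.6, -3.3, 0, 0, 0, 0, -2.2, -2.4, 0, 0, 0, 0, -3.1, -1, 0, 0, 0, 0, -3.2, 0.8, 0, 0, 0, 0, -2.3, 2.4, 0, 0, 0, 0, -0.7, 3.2, 0, 0, 0, 0]
end [ 0.538 -0.058] 53.466
```

Call:
carry_out(motion=[-2.7,2,0,0,0,0,-1.2,3,0,0,0,0,0.6,3.2,0,0,0,0,2.1,2.5,0,0,0,0,3.2,1,0,0,0,0,3.1,-0.8,0,0,0,0,2.3,-2.3,0,0,0,0,0.8,-3.2,0,0,0,0])

```text
clock: 12.2
tool_pos: [0.658, -0.0548, 0.1988]
eef_rot: [1.0, -0.002, -0.002, 0.001]
contact_force: [-7.1, -1.0, 8.7]
opening: 0.335
```

Call:
carry_out(motion=[-1.1,-3.2,0,0,0,0,-2.5,-2.1,0,0,0,0,-3.2,-0.4,0,0,0,0,-3.1,1.3,0,0,0,0,-1.9,2.6,0,0,0,0,-0.2,3.3,0,0,0,0,1.5,2.9,0,0,0,0,2.9,1.7,0,0,0,0])

```text
clock: 13.2
tool_pos: [0.5823, -0.1141, 0.1992]
eef_rot: [1.0, -0.001, -0.001, -0.001]
contact_force: [3.2, 14.7, 0.0]
opening: 0.335
```

Call:
carry_out(motion=[3.2,0,0,0,0,0,2.8,-1.8,0,0,0,0,1.5,-2.9,0,0,0,0,-0.3,-3.3,0,0,0,0,-2,-2.6,0,0,0,0,-3,-1.3,0,0,0,0,-3.3,0.6,0,0,0,0,-2.4,2.2,0,0,0,0])

```text
clock: 14.2
tool_pos: [0.5464, -0.022, 0.1991]
eef_rot: [1.0, 0.001, -0.0, -0.001]
contact_force: [6.7, -3.7, -5.1]
opening: 0.335
```

Call:
carry_out(motion=[-1,3.1,0,0,0,0,0.8,3.2,0,0,0,0,2.4,2.3,0,0,0,0,3.2,0.7,0,0,0,0,3.1,-1.1,0,0,0,0,2.1,-2.5,0,0,0,0,0.4,-3.2,0,0,0,0,-1.3,-3.1,0,0,0,0])

```text
clock: 15.2
tool_pos: [0.6452, -0.0179, 0.1987]
eef_rot: [1.0, -0.001, 0.0, 0.001]
contact_force: [-3.3, -5.4, 6.0]
opening: 0.335
```

Call:
carry_out(motion=[-2.7,-1.8,0,0,0,0,-3.2,-0.3,0,0,0,0,-3,1.6,0,0,0,0,-1.6,2.8,0,0,0,0,0,3.3,0,0,0,0,1.8,2.8,0,0,0,0,3,1.4,0,0,0,0,3.2,-0.3,0,0,0,0])

```text
clock: 16.2
tool_pos: [0.6187, -0.1111, 0.199]
eef_rot: [1.0, -0.001, -0.002, -0.002]
contact_force: [-5.7, 11.5, 7.0]
opening: 0.334
```

Call:
carry_out(motion=[2.6,-2,0,0,0,0,1.3,-3,0,0,0,0,-0.6,-3.3,0,0,0,0,-2.2,-2.4,0,0,0,0,-3.1,-1,0,0,0,0,-3.2,0.8,0,0,0,0,-2.3,2.4,0,0,0,0,-0.7,3.2,0,0,0,0])

```text
clock: 17.2
tool_pos: [0.5364, -0.0589, 0.1991]
eef_rot: [1.0, 0.001, -0.001, -0.0]
contact_force: [8.7, 2.4, -4.9]
opening: 0.34
```

Run:
```python
from h import *
a=monitor.get_state();d=a['tool_pos'][:2]-A;print(a['clock'],np.hypot(*d),np.arctan2(d[1],d[0])%6.2832,a['contact_force'])
m=lugd(('scene',));print(m)
for J,tc in((.033,.065),(.028,.067),(.028,.07)):
    o=sim(12.04,2.05,[(.05,0)]+seg([.55]*48),J,tc); print(J,tc,np.round(o[-1],2),[round(float(x[1]),2) for x in o[::6]])
plan([.538,-.058],53.466,[.56]*16)
```

```text
17.2 0.06208429092255264 3.211562932312071 [ 8.65021157  2.36670922 -4.87936273]
[('scene', 17.2, 44, 43, -0.676, -0.699)]
0.033 0.065 [24.73  2.13] [1.8, 2.03, 2.1, 2.12, 2.13, 2.13, 2.13, 2.13, 2.13]
0.028 0.067 [24.53  2.1 ] [1.75, 2.01, 2.08, 2.09, 2.09, 2.1, 2.1, 2.1, 2.1]
0.028 0.07 [24.21  2.04] [1.75, 1.97, 2.02, 2.03, 2.04, 2.04, 2.04, 2.04, 2.04]
[1.1, 3.2, 0, 0, 0, 0, 2.6, 2.1, 0, 0, 0, 0, 3.3, 0.3, 0, 0, 0, 0, 3.1, -1.4, 0, 0, 0, 0, 1.7, -2.9, 0, 0, 0, 0, 0, -3.3, 0, 0, 0, 0, -1.7, -2.8, 0, 0, 0, 0, -3, -1.5, 0, 0, 0, 0]
[-3.4, 0.4, 0, 0, 0, 0, -2.6, 2, 0, 0, 0, 0, -1.1, 3.2, 0, 0, 0, 0, 0.7, 3.2, 0, 0, 0, 0, 2.3, 2.4, 0, 0, 0, 0, 3.3, 0.8, 0, 0, 0, 0, 3.2, -1.1, 0, 0, 0, 0, 2.1, -2.6, 0, 0, 0, 0]
end [ 0.654 -0.078] 62.426
```

Call:
carry_out(motion=[1.1,3.2,0,0,0,0,2.6,2.1,0,0,0,0,3.3,0.3,0,0,0,0,3.1,-1.4,0,0,0,0,1.7,-2.9,0,0,0,0,0,-3.3,0,0,0,0,-1.7,-2.8,0,0,0,0,-3,-1.5,0,0,0,0])

```text
clock: 18.25
tool_pos: [0.6088, 0.0044, 0.1988]
eef_rot: [1.0, 0.0, 0.0, 0.0]
contact_force: [-0.2, -7.9, 1.6]
opening: 0.339
```

Call:
carry_out(motion=[-3.4,0.4,0,0,0,0,-2.6,2,0,0,0,0,-1.1,3.2,0,0,0,0,0.7,3.2,0,0,0,0,2.3,2.4,0,0,0,0,3.3,0.8,0,0,0,0,3.2,-1.1,0,0,0,0,2.1,-2.6,0,0,0,0])

```text
clock: 19.25
tool_pos: [0.6524, -0.0801, 0.1988]
eef_rot: [1.0, -0.002, -0.003, -0.0]
contact_force: [-10.7, 3.1, 9.6]
opening: 0.334
```

Run:
```python
from h import *
a=monitor.get_state();d=a['tool_pos'][:2]-A;print(a['clock'],np.hypot(*d),np.arctan2(d[1],d[0])%6.2832, 62.426%6.2832)
plan([.654,-.078],62.426,[.56]*40)
```

```text
19.25 0.0597949291802831 5.843062401083035 5.877200000000003
[0.4, -3.3, 0, 0, 0, 0, -1.4, -3, 0, 0, 0, 0, -2.8, -1.8, 0, 0, 0, 0, -3.3, -0.1, 0, 0, 0, 0, -2.9, 1.7, 0, 0, 0, 0, -1.5, 3, 0, 0, 0, 0, 0.3, 3.4, 0, 0, 0, 0, 2, 2.6, 0, 0, 0, 0]
[3.2, 1.2, 0, 0, 0, 0, 3.2, -0.7, 0, 0, 0, 0, 2.5, -2.3, 0, 0, 0, 0, 0.8, -3.2, 0, 0, 0, 0, -1, -3.2, 0, 0, 0, 0, -2.6, -2.2, 0, 0, 0, 0, -3.3, -0.4, 0, 0, 0, 0, -3.1, 1.3, 0, 0, 0, 0]
[-1.8, 2.8, 0, 0, 0, 0, -0.1, 3.4, 0, 0, 0, 0, 1.7, 2.8, 0, 0, 0, 0, 2.9, 1.6, 0, 0, 0, 0, 3.4, -0.3, 0, 0, 0, 0, 2.6, -2, 0, 0, 0, 0, 1.3, -3.1, 0, 0, 0, 0, -0.7, -3.3, 0, 0, 0, 0]
[-2.2, -2.4, 0, 0, 0, 0, -3.3, -0.9, 0, 0, 0, 0, -3.2, 1, 0, 0, 0, 0, -2.2, 2.5, 0, 0, 0, 0, -0.5, 3.3, 0, 0, 0, 0, 1.3, 3.1, 0, 0, 0, 0, 2.8, 1.9, 0, 0, 0, 0, 3.3, 0.1, 0, 0, 0, 0]
[3, -1.6, 0, 0, 0, 0, 1.5, -2.9, 0, 0, 0, 0, -0.2, -3.4, 0, 0, 0, 0, -1.9, -2.7, 0, 0, 0, 0, -3.1, -1.3, 0, 0, 0, 0, -3.3, 0.6, 0, 0, 0, 0, -2.5, 2.3, 0, 0, 0, 0, -0.9, 3.2, 0, 0, 0, 0]
end [ 0.538 -0.055] 84.826
```

Call:
carry_out(motion=[0.4,-3.3,0,0,0,0,-1.4,-3,0,0,0,0,-2.8,-1.8,0,0,0,0,-3.3,-0.1,0,0,0,0,-2.9,1.7,0,0,0,0,-1.5,3,0,0,0,0,0.3,3.4,0,0,0,0,2,2.6,0,0,0,0])

```text
clock: 20.25
tool_pos: [0.5613, -0.1046, 0.1992]
eef_rot: [1.0, -0.001, -0.0, -0.001]
contact_force: [6.9, 10.1, -4.3]
opening: 0.332
```

Call:
carry_out(motion=[3.2,1.2,0,0,0,0,3.2,-0.7,0,0,0,0,2.5,-2.3,0,0,0,0,0.8,-3.2,0,0,0,0,-1,-3.2,0,0,0,0,-2.6,-2.2,0,0,0,0,-3.3,-0.4,0,0,0,0,-3.1,1.3,0,0,0,0])

```text
clock: 21.25
tool_pos: [0.5582, -0.0085, 0.1989]
eef_rot: [1.0, 0.001, 0.001, -0.0]
contact_force: [8.5, -8.1, -5.5]
opening: 0.334
```

Call:
carry_out(motion=[-1.8,2.8,0,0,0,0,-0.1,3.4,0,0,0,0,1.7,2.8,0,0,0,0,2.9,1.6,0,0,0,0,3.4,-0.3,0,0,0,0,2.6,-2,0,0,0,0,1.3,-3.1,0,0,0,0,-0.7,-3.3,0,0,0,0])

```text
clock: 22.25
tool_pos: [0.6515, -0.0293, 0.1985]
eef_rot: [1.0, -0.001, -0.001, 0.001]
contact_force: [-5.9, -3.6, 6.2]
opening: 0.336
```

Call:
carry_out(motion=[-2.2,-2.4,0,0,0,0,-3.3,-0.9,0,0,0,0,-3.2,1,0,0,0,0,-2.2,2.5,0,0,0,0,-0.5,3.3,0,0,0,0,1.3,3.1,0,0,0,0,2.8,1.9,0,0,0,0,3.3,0.1,0,0,0,0])

```text
clock: 23.25
tool_pos: [0.6108, -0.1133, 0.1988]
eef_rot: [1.0, -0.001, -0.002, -0.002]
contact_force: [-4.1, 13.5, 4.3]
opening: 0.333
```

Call:
carry_out(motion=[3,-1.6,0,0,0,0,1.5,-2.9,0,0,0,0,-0.2,-3.4,0,0,0,0,-1.9,-2.7,0,0,0,0,-3.1,-1.3,0,0,0,0,-3.3,0.6,0,0,0,0,-2.5,2.3,0,0,0,0,-0.9,3.2,0,0,0,0])

```text
clock: 24.25
tool_pos: [0.5361, -0.0557, 0.199]
eef_rot: [1.0, 0.001, -0.001, -0.0]
contact_force: [9.0, 1.0, -5.4]
opening: 0.339
```

Run:
```python
from h import *
m=lugd(('top','scene'));print(m)
P=2*np.pi
for J,tc in((.033,.066),(.028,.068),(.025,.07)):
    o=sim(24.44,2.05,[(.05,0)]+seg([.56]*56),J,tc); print(J,tc,np.round(o[-1],2))
    w=m[1][4] if len(m[1])>4 else 0
    for n in range(0,10,1):
        o2=sim(w,o[-1][1],[(.05,0)]+seg([.56]*n+[.3,.1]+[0]*12),J,tc); print(n,round(o2[-1][0]%P,2),end='; ')
    print()
```

```text
[('top', 24.25, 98, 98, 1.739, 1.735), ('scene', 24.3, 65, 62, 1.869, 1.889)]
0.033 0.066 [39.53  2.18]
0 2.62; 1 2.88; 2 3.15; 3 3.41; 4 3.68; 5 3.95; 6 4.22; 7 4.48; 8 4.75; 9 5.02; 
0.028 0.068 [39.3   2.14]
0 2.51; 1 2.76; 2 3.02; 3 3.28; 4 3.54; 5 3.8; 6 4.07; 7 4.33; 8 4.6; 9 4.86; 
0.025 0.07 [39.05  2.1 ]
0 2.43; 1 2.68; 2 2.93; 3 3.19; 4 3.44; 5 3.7; 6 3.96; 7 4.22; 8 4.48; 9 4.74;
```

Run:
```python
from h import *
plan([.538,-.055],84.826,[.54]*8)
```

```text
[0.9, 3.1, 0, 0, 0, 0, 2.3, 2.2, 0, 0, 0, 0, 3.1, 0.7, 0, 0, 0, 0, 3.1, -1, 0, 0, 0, 0, 2.1, -2.5, 0, 0, 0, 0, 0.5, -3.2, 0, 0, 0, 0, -1.1, -3, 0, 0, 0, 0, -2.6, -1.9, 0, 0, 0, 0]
end [0.621 0.001] 89.146
```

Call:
carry_out(motion=[0.9,3.1,0,0,0,0,2.3,2.2,0,0,0,0,3.1,0.7,0,0,0,0,3.1,-1,0,0,0,0,2.1,-2.5,0,0,0,0,0.5,-3.2,0,0,0,0,-1.1,-3,0,0,0,0,-2.6,-1.9,0,0,0,0])

```text
clock: 25.35
tool_pos: [0.6208, 0.0006, 0.1986]
eef_rot: [1.0, 0.0, -0.0, 0.0]
contact_force: [-1.0, -6.6, 2.4]
opening: 0.33
```

Run:
```python
from h import *
m=lugd(('scene',));print(m)
for J,tc in((.033,.066),(.030,.067),(.025,.07)):
    o=sim(1.739,2.12,[(.1,0)]+seg([.54]*8),J,tc); print(J,tc,np.round(o[-1],2))
    w=m[0][4]%(2*np.pi)
    for n in range(0,10,1):
        o2=sim(w,o[-1][1],[(.05,0)]+seg([.54]*n+[.35,.15]+[0]*12),J,tc); print(n,round(o2[-1][0],2),end='; ')
    print()
plan([.621,.001],89.146,[.54]*5+[.35,.15,0])
```

```text
[('scene', 25.35, 66, 66, -2.531, -2.542)]
0.033 0.066 [3.76 1.97]
0 4.46; 1 4.7; 2 4.95; 3 5.2; 4 5.45; 5 5.7; 6 5.95; 7 6.2; 8 6.45; 9 6.71; 
0.03 0.067 [3.74 1.95]
0 4.4; 1 4.64; 2 4.88; 3 5.13; 4 5.38; 5 5.63; 6 5.88; 7 6.13; 8 6.38; 9 6.63; 
0.025 0.07 [3.68 1.91]
0 4.29; 1 4.53; 2 4.76; 3 5.0; 4 5.24; 5 5.49; 6 5.73; 7 5.97; 8 6.22; 9 6.46; 
[-3.2, -0.4, 0, 0, 0, 0, -2.9, 1.3, 0, 0, 0, 0, -1.9, 2.6, 0, 0, 0, 0, -0.2, 3.3, 0, 0, 0, 0, 1.5, 2.8, 0, 0, 0, 0, 1.6, 1.3, 0, 0, 0, 0, 0.9, 0.4, 0, 0, 0, 0, 0, -0, 0, 0, 0, 0]
end [ 0.579 -0.112] 92.346
```

Run:
```python
from h import *
for J,tc in((.033,.066),(.031,.067)):
    o2=sim(3.752,1.95,[(.05,0)]+seg([.54]*7+[.45,.2]+[0]*12),J,tc); print(round(o2[-1][0],3))
plan([.621,.001],89.146,[.54]*7+[.45,.2,0,0,0,0,0,0])
```

```text
6.265
6.213
[-3.2, -0.4, 0, 0, 0, 0, -2.9, 1.3, 0, 0, 0, 0, -1.9, 2.6, 0, 0, 0, 0, -0.2, 3.3, 0, 0, 0, 0, 1.5, 2.8, 0, 0, 0, 0, 2.7, 1.8, 0, 0, 0, 0, 3.2, -0, 0, 0, 0, 0, 2.4, -1.2, 0, 0, 0, 0]
[0.9, -0.9, 0, 0, 0, 0, 0, -0, 0, 0, 0, 0, 0, -0, 0, 0, 0, 0, 0, -0, 0, 0, 0, 0, 0, -0, 0, 0, 0, 0, 0, -0, 0, 0, 0, 0, 0, -0, 0, 0, 0, 0]
end [ 0.646 -0.092] 93.576
```

Call:
carry_out(motion=[-3.2,-0.4,0,0,0,0,-2.9,1.3,0,0,0,0,-1.9,2.6,0,0,0,0,-0.2,3.3,0,0,0,0,1.5,2.8,0,0,0,0,2.7,1.8,0,0,0,0,3.2,0,0,0,0,0,2.4,-1.2,0,0,0,0])

```text
clock: 26.4
tool_pos: [0.6361, -0.1004, 0.1988]
eef_rot: [1.0, -0.001, -0.002, -0.002]
contact_force: [-7.8, 8.2, 9.3]
opening: 0.335
```

Call:
carry_out(motion=[0.9,-0.9,0,0,0,0,0,0,0,0,0,0,0,0,0,0,0,0,0,0,0,0,0,0,0,0,0,0,0,0,0,0,0,0,0,0,0,0,0,0,0,0,0,0,0,0,0,0])

```text
clock: 27.4
tool_pos: [0.6441, -0.0915, 0.1989]
eef_rot: [1.0, 0.0, -0.002, -0.001]
contact_force: [-3.6, 2.9, 6.5]
opening: 0.333
```

Run:
```python
from h import *
print(lugd(('top','scene')));print(lugd(('scene',)))
a=monitor.get_state();d=a['tool_pos'][:2]-A;print(a['clock'],np.hypot(*d),np.arctan2(d[1],d[0])%6.2832,93.576%6.2832,a['contact_force'])
s=snapshot('top');t=snapshot('scene')
a=cv2.resize(s['frame'][130:330,250:450],(400,400));b=cv2.resize(t['frame'][180:300,235:385],(500,400))
cv2.imwrite('pics/c.png',np.hstack([a,b])[:,:,::-1])
```

```text
[('top', 27.4, 0), ('scene', 27.45, 0)]
[('scene', 27.5, 1)]
27.55 0.05880535337218208 5.604607781541957 5.611199999999995 [-3.29245254  3.12293336  5.65679582]
```

View pics/c.png

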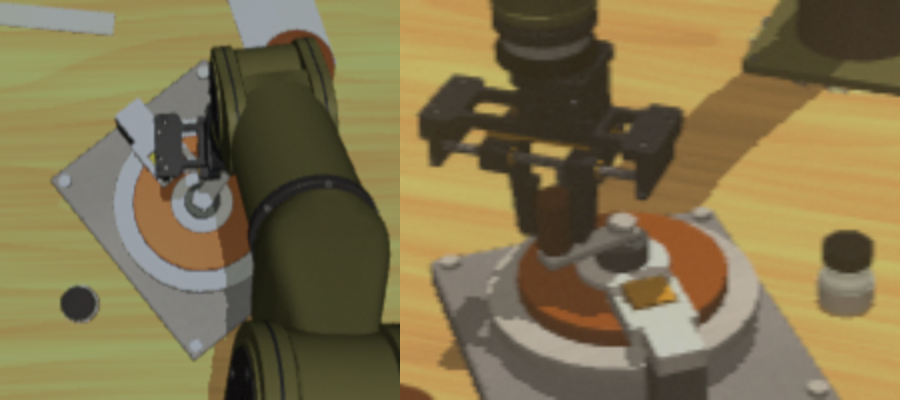

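Run:
```python
from h import *
plan([.646,-.092],93.576,[.13]*16,.06)
```

```text
[0.4, -0.6, 0, 0, 0, 0, 0.3, -0.7, 0, 0, 0, 0, 0.3, -0.8, 0, 0, 0, 0, 0.2, -0.7, 0, 0, 0, 0, 0, -0.8, 0, 0, 0, 0, 0, -0.8, 0, 0, 0, 0, -0.1, -0.8, 0, 0, 0, 0, -0.3, -0.7, 0, 0, 0, 0]
[-0.3, -0.7, 0, 0, 0, 0, -0.4, -0.7, 0, 0, 0, 0, -0.5, -0.6, 0, 0, 0, 0, -0.6, -0.5, 0, 0, 0, 0, -0.6, -0.4, 0, 0, 0, 0, -0.7, -0.4, 0, 0, 0, 0, -0.7, -0.3, 0, 0, 0, 0, -0.8, -0.2, 0, 0, 0, 0]
end [0.608 0.005] 95.656
```

Call:
carry_out(motion=[0.4,-0.6,0,0,0,0,0.3,-0.7,0,0,0,0,0.3,-0.8,0,0,0,0,0.2,-0.7,0,0,0,0,0,-0.8,0,0,0,0,0,-0.8,0,0,0,0,-0.1,-0.8,0,0,0,0,-0.3,-0.7,0,0,0,0])

```text
clock: 28.65
tool_pos: [0.6528, -0.0347, 0.1989]
eef_rot: [1.0, -0.001, -0.001, 0.001]
contact_force: [-1.7, -1.3, 3.7]
opening: 0.337
```

Call:
carry_out(motion=[-0.3,-0.7,0,0,0,0,-0.4,-0.7,0,0,0,0,-0.5,-0.6,0,0,0,0,-0.6,-0.5,0,0,0,0,-0.6,-0.4,0,0,0,0,-0.7,-0.4,0,0,0,0,-0.7,-0.3,0,0,0,0,-0.8,-0.2,0,0,0,0])

```text
clock: 29.65
tool_pos: [0.6079, 0.0042, 0.1988]
eef_rot: [1.0, -0.0, 0.0, 0.0]
contact_force: [0.3, -3.3, 4.2]
opening: 0.335
```

Run:
```python
from h import *
print(lugd(('top','scene')))
a=monitor.get_state();print(a['clock'],a['contact_force'])
s=snapshot('top');t=snapshot('scene')
a=cv2.resize(s['frame'][130:330,250:450],(400,400));b=cv2.resize(t['frame'][200:260,265:340],(500,400))
cv2.imwrite('pics/d.png',np.hstack([a,b])[:,:,::-1])
```

```text
[('top', 29.65, 75, 75, 0.211, 0.229), ('scene', 29.7, 56, 54, 0.238, 0.242)]
29.75 [-0.45900081 -3.56045184  3.56214253]
```

View pics/d.png

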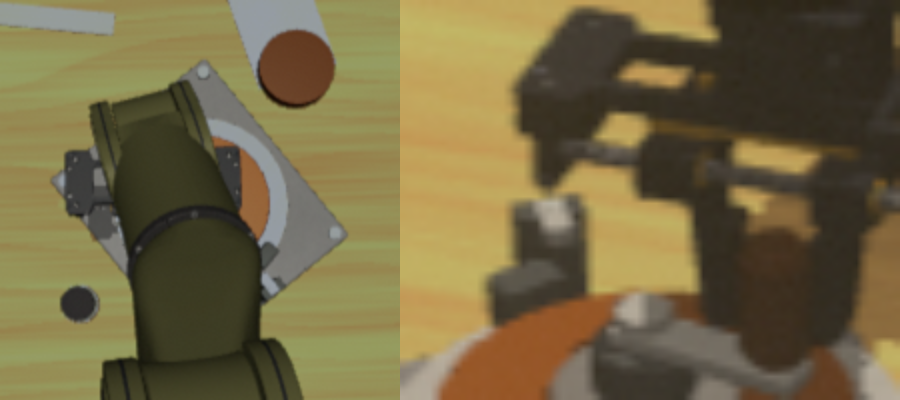

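Run:
```python
from h import *
for st in([-.3,-.4,-.3],[-.4,-.5,-.3],[-.4,-.5,-.4],[-.4,-.5,-.5,-.3],[-.4,-.5,-.5,-.4]):
    print(st,[round(float(sim(0,0,seg(st+[0]*6),J,tc)[-1][0]),3) for J,tc in((.033,.066),(.031,.067),(.028,.068),(.031,.06))])
P=lambda st:plan([.608,.005],95.656,st+[0]*(8-len(st)),.0605)
P([-.4,-.5,-.5,-.3]);P([-.4,-.5,-.4])
P([-.4,-.5,-.5,-.4])
```

```text
[-0.3, -0.4, -0.3] [-0.098, -0.099, -0.103, -0.124]
[-0.4, -0.5, -0.3] [-0.174, -0.177, -0.185, -0.207]
[-0.4, -0.5, -0.4] [-0.203, -0.206, -0.215, -0.239]
[-0.4, -0.5, -0.5, -0.3] [-0.318, -0.322, -0.334, -0.37]
[-0.4, -0.5, -0.5, -0.4] [-0.351, -0.356, -0.369, -0.407]
[2.3, 0.8, 0, 0, 0, 0, 2, 2.2, 0, 0, 0, 0, 0.8, 2.9, 0, 0, 0, 0, -0.3, 1.8, 0, 0, 0, 0, 0, -0, 0, 0, 0, 0, 0, -0, 0, 0, 0, 0, 0, -0, 0, 0, 0, 0, 0, -0, 0, 0, 0, 0]
end [ 0.656 -0.072] 93.956
[2.3, 0.8, 0, 0, 0, 0, 2, 2.2, 0, 0, 0, 0, 0.7, 2.3, 0, 0, 0, 0, 0, -0, 0, 0, 0, 0, 0, -0, 0, 0, 0, 0, 0, -0, 0, 0, 0, 0, 0, -0, 0, 0, 0, 0, 0, -0, 0, 0, 0, 0]
end [ 0.658 -0.048] 94.356
[2.3, 0.8, 0, 0, 0, 0, 2, 2.2, 0, 0, 0, 0, 0.8, 2.9, 0, 0, 0, 0, -0.5, 2.4, 0, 0, 0, 0, 0, -0, 0, 0, 0, 0, 0, -0, 0, 0, 0, 0, 0, -0, 0, 0, 0, 0, 0, -0, 0, 0, 0, 0]
end [ 0.654 -0.078] 93.856
```

Call:
carry_out(motion=[2.3,0.8,0,0,0,0,2,2.2,0,0,0,0,0.7,2.4,0,0,0,0,0,0,0,0,0,0,0,0,0,0,0,0,0,0,0,0,0,0,0,0,0,0,0,0,0,0,0,0,0,0])

```text
clock: 30.85
tool_pos: [0.6567, -0.0481, 0.1985]
eef_rot: [1.0, 0.0, -0.002, -0.001]
contact_force: [-4.8, -0.5, 6.6]
opening: 0.332
```

Run:
```python
from h import *
a=monitor.get_state();print(a['clock'],a['tool_pos'],a['contact_force'])
print(lugd(('top','scene')))
```

```text
30.85 [ 0.65672726 -0.04808932  0.19852387] [-4.77244623 -0.53556021  6.63755505]
[('top', 30.85, 0), ('scene', 30.9, 33, 32, -0.114, -0.117)]
```

Run:
```python
from h import *
plan([.658,-.049],94.36,[.12]*8+[.1]*6+[0]*2,.06)
```

```text
[-0.1, -0.8, 0, 0, 0, 0, -0.2, -0.7, 0, 0, 0, 0, -0.3, -0.7, 0, 0, 0, 0, -0.4, -0.6, 0, 0, 0, 0, -0.4, -0.6, 0, 0, 0, 0, -0.5, -0.5, 0, 0, 0, 0, -0.6, -0.4, 0, 0, 0, 0, -0.6, -0.4, 0, 0, 0, 0]
[-0.5, -0.3, 0, 0, 0, 0, -0.6, -0.2, 0, 0, 0, 0, -0.6, -0.1, 0, 0, 0, 0, -0.6, -0.1, 0, 0, 0, 0, -0.6, -0, 0, 0, 0, 0, -0.6, -0, 0, 0, 0, 0, 0, -0, 0, 0, 0, 0, 0, -0, 0, 0, 0, 0]
end [0.592 0.005] 95.92
```

Call:
carry_out(motion=[-0.1,-0.8,0,0,0,0,-0.2,-0.7,0,0,0,0,-0.3,-0.7,0,0,0,0,-0.4,-0.6,0,0,0,0,-0.4,-0.6,0,0,0,0,-0.5,-0.5,0,0,0,0,-0.6,-0.4,0,0,0,0,-0.6,-0.4,0,0,0,0])

```text
clock: 31.95
tool_pos: [0.6266, -0.0025, 0.1986]
eef_rot: [1.0, -0.0, -0.0, 0.0]
contact_force: [-0.9, -3.6, 4.8]
opening: 0.333
```

Call:
carry_out(motion=[-0.5,-0.3,0,0,0,0,-0.6,-0.2,0,0,0,0,-0.6,-0.1,0,0,0,0,-0.6,-0.1,0,0,0,0,-0.6,0,0,0,0,0,-0.6,0,0,0,0,0,0,0,0,0,0,0])

```text
clock: 32.83
tool_pos: [0.5915, 0.005, 0.1986]
eef_rot: [1.0, 0.0, -0.0, -0.0]
contact_force: [0.1, -0.7, -0.6]
opening: 0.335
```

Run:
```python
from h import *
a=monitor.get_state();print(a['clock'],a['tool_pos'],a['contact_force'])
print(lugd(('top','scene')))
print(lugd(('scene',)))
```

```text
32.825 [0.59145874 0.00495721 0.19862215] [ 0.10144208 -0.72960963 -0.55684962]
[('top', 32.825, 10, 10, 0.08, 0.083), ('scene', 32.875, 53, 53, -0.0, -0.003)]
[('scene', 32.925, 58, 56, 0.007, 0.006)]
```

Call:
carry_out(motion=[0,0,0,0,0,0,0,0,0,0,0,0,0,0,0,0,0,0,0,0,0,0,0,0,0,0,0,0,0,0,0,0,-2,0,0,0,0,0,-4,0,0,0,0,0,-4,0,0,0], hand=8.8)

```text
clock: 33.98
tool_pos: [0.5918, 0.0044, 0.2996]
eef_rot: [1.0, -0.0, -0.0, 0.0]
contact_force: [-0.4, 0.1, -0.4]
opening: 1.0
```

Call:
carry_out(motion=[-2,-4,-3,0,0,0,-2,-5,0,0,0,0,-2,-5,0,0,0,0,0,-5,0,0,0,0,0,-5,0,0,0,0,0,0,0,0,0,0,0,0,0,0,0,0])

```text
clock: 34.85
tool_pos: [0.5321, 0.2436, 0.3285]
eef_rot: [1.0, -0.0, -0.0, 0.001]
contact_force: [-0.5, -0.6, -0.1]
opening: 1.001
```

Run:
```python
from h import *
a=monitor.get_state();print(a['clock'],a['tool_pos'],a['contact_force'],a['opening'])
print(lugd(('top','scene')));print(lugd(('top','scene')))
s=snapshot('top');t=snapshot('scene')
a=cv2.resize(s['frame'][130:330,250:450],(400,400));b=cv2.resize(t['frame'][200:340,225:385],(400,400))
cv2.imwrite('pics/e.png',np.hstack([a,b])[:,:,::-1])
```

```text
34.85 [0.53207167 0.24357409 0.3284803 ] [-0.48290928 -0.59175024 -0.05627885] 1.0008495227829688
[('top', 34.85, 101, 101, -0.037, -0.04), ('scene', 34.9, 47, 46, 0.0, -0.002)]
[('top', 34.95, 102, 102, -0.042, -0.04), ('scene', 35.0, 53, 52, 0.006, 0.006)]
```

View pics/e.png

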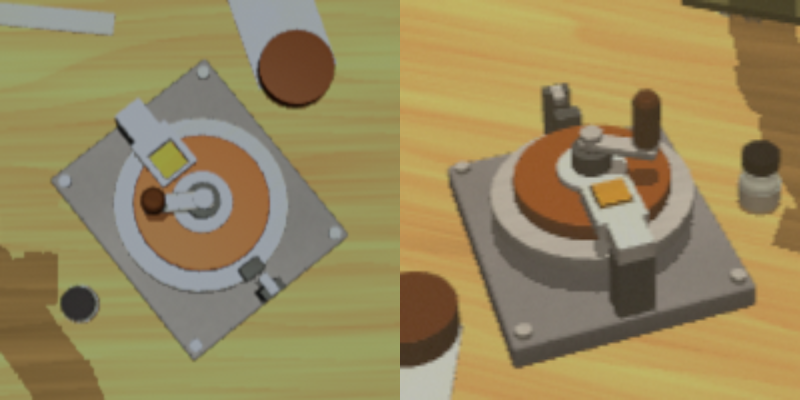

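```bash
python3 -c "
from h import *
print(workorder.finish_job())"
```

```text
the job is handed in; nothing more can be done
None
```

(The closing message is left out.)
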